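# Stack the recipe cards on the stand and hold the bag clip open over them

### The arm

A 6-joint arm with a two-finger parallel gripper is mounted at the origin on a cart in front of the work surface, level with it; the furniture and walls round the work are solid. World frame = base frame: x ahead of the robot, y to its left, z up, the work surface at z = 0. Lengths are in m, angles in degrees, forces in N, time in s.
With the tool pointing down it reaches from about 0.4 to 0.825 m from the base axis. Payload 7 kg.
Tool frame: the origin (TCP) lies between the finger pads; the fingertips stand 19 mm ahead of it and the grasp point (between the pads) is the TCP; z points along the fingers, y is the line along which they close (so a half turn about z gives the same grasp; the last joint's range is limited). The gripper opens to 88 mm and grips with 3 to 60 N. Pads are 19 mm wide; open, the fingers measure 130 mm over their backs; the gripper's body (78 mm by 193 mm) begins 47 mm behind the grasp point.
Start: joints at [-51.904, 20.546, 0.682, 0, -70.136, -16.507], TCP at [0.248, -0.628, 0.246] pointing down, gripper open.
Joint ranges: [-176.03, 176.03], [-82.01, 121.73], [-58.28, 71.71], [-173.87, 95.51], [-174.79, -0.11], [-173.66, 173.66]. Speed limits (degrees/s): [136.94, 136.94, 172.46, 180, 180, 180].

### API

Orientations are given as [roll, pitch, yaw] about the fixed x, y, z axes, in that order (R = Rz(yaw) Ry(pitch) Rx(roll)).
In Python, from plant import get_obs, snapshot, close_job, spot_in, spot_point gives the robot as it stands.
- The arm moves only by the tool play_rows, never from a script. Its argument "plan" is a list of rows, each a list of 6 numbers: the shift along the tool's x, y, z in cm, then the turn, a rotation vector about the tool's x, y, z in degrees. A call has 1 to 20 rows; each row shifts and turns the commanded pose from where the row before left it, along the tool's axes as they then stand; what a row does not reach is not made up. A row lasts 1/12 s, in which the tool goes at most 41.7 mm and 7.16 degrees, less where a joint would pass 70% of its speed; a pose out of reach is approached as far as the arm can. A call is refused whole if a number of a shift passes 4.17 or a number of a turn 7.16, either way. A call with a gripper value outside its range is refused whole. "grip" is the finger opening in cm, from 0 to 8.76, set as the call begins (left out, the last holds). The fingers move at their own pace and stop on an object; the grip force is fixed at half the most. Time passes only in rows, so rows that do not move let the fingers close. It gives the time, the measured TCP pose, the force, the opening and the grip force at its end, in the units of the state.
- get_obs(): the state, without advancing time (a new reading comes with each control period).
- snapshot(name): name is "scene" or "side" or "wrist"; returns a dict with "frame" (400x640x3 uint8, red, green, blue), "fx", "fy", "cx", "cy" (pixels), "position" and "attitude" of the camera in the world. Camera axes: x right, y down, z forward; pixel columns grow to the right and rows downward; lengths in m; the calibration is good to about 2 mm. A picture is of the moment at which its call begins. There is no depth.
- close_job(): hands the job in; it is judged then, once.
Trained networks look in the newest picture that a camera, given by its name, has taken for a name from the list of things; names that differ only in an ending like _2 or _b are one class to them, and where a whole thing is asked for, a point or a joint stands for the part that bears it (a point fixed in the world has none). Each returns a list of dicts, best first, with "score" (0 to 1); they miss things now and then, are a little off and sometimes report something else, mostly with a low value. They report only what shows in the picture. A call takes as long as a camera call. They do not tell look-alikes from the thing itself.
- spot_in(camera, thing): "position" ([x, y, z] in m, in world coordinates, good to about 4 mm: the middle of the surface that is visible of it).
- spot_point(camera, thing): "position" ([x, y, z] in m, in world coordinates, good to about 4 mm: a listed point, or the origin of a listed thing).
The state is a dict: "clock": time; "joint_pos": joint angles; "qvel": joint speeds; "tau": joint torques, N m; "tool_pos": TCP position; "orientation": TCP orientation; "force": force on the tool from outside, world axes, zero at the start; "moment": the same for the moment, N m; "opening": finger opening in m; "gripper_force": force on a finger pad.
Only numpy, scipy, OpenCV 4.12 (cv2) and the standard library are available. Lean on these libraries where they do the work, as an engineer would, in place of code of your own. Each camera call takes 0.05 s, during which the arm holds its last target. There are 200 camera calls.

### The job

Take the red-banded recipe card out of its wooden block and stand it on the recipe stand squarely against the front of the green-banded card, side and top edges flush, and let go so that it leans there. Then pinch the blue bag clip by its thumb plates, squeezing it wide open, lift it off the rim of the capsule tray, and bring it down centred over the cards' top edge, its gaping jaws a good centimetre down on either side of the pair without touching it. Finish like that, still holding the clip squeezed open in the gripper so that I can slip one more card in; leave the espresso cup, egg timer and spice jar alone.

Things in the scene. Friction and masses are not known exactly. Their poses are not given: they have to be found in the camera images.
- stand: light wooden recipe stand, fixed. Base 88 x 88 mm, top 10 mm up; origin: centre of the underside; it faces the frame's -x. A backrest 46 mm wide (y), 72 mm long leans back (to +x) 0.26 rad from vertical. A front lip 9 mm high above the base stands 24 mm in front of the backrest's foot. Cards stand on the base between lip and backrest and lean back.
- stand_foot (a point): the middle of the line where the front face of the backrest meets the base's top (a card's lower back edge rests on this line); axes as the stand's
- card_a: stiff recipe card with a green band, loose, 66 mm wide (its y), 105 mm tall (its z), 4 mm thick (its x), 35 g. Origin: centre of the bottom edge; the printed front faces -x. It starts leaning on the stand's backrest.
- card_a_top (a point): centre of the green-banded card's top edge; axes as the card's
- card_b: stiff recipe card with a red band, the same size and frame as card_a, loose. It starts upright in the wooden block, printed front to -x.
- card_b_top (a point): centre of the red-banded card's top edge; axes as the card's
- block: light wooden card block, fixed, 44 x 92 mm and 26 mm high, with a groove 5.5 mm wide and 18 mm deep along its y, open at both ends; origin: centre of the underside. The card stands on the groove's floor, 8 mm up, so 87 mm of it show.
- clip: blue plastic bag clip, loose, 50 g. Origin: middle of the spring pin (coil 10 mm thick); z points up to the two thumb plates, y runs along pin and jaws, jaws and plates open and close along x. It starts upright, shut on the tray's front wall, its pin 67 mm above the tray's underside. Let go, it snaps shut.
- clip_plates (a point): between the thumb plates, 28 mm above the pin: pinch here along the clip's x. The plates are 26 mm wide (y), reach from 3 to 37 mm above the pin, flare to 48 mm over their top edges when shut and are parallel, 18 mm over the outside, when fully squeezed. 20 N squeezes it fully; its spring pushes back with about 10 N then.
- clip_lips (a point): middle of the jaws' lower edge, 37 mm below the pin. The jaws are 50 mm wide (y); the gape between the lips (along x) is 0 when shut and 25 mm when fully squeezed; the throat is open up to 5 mm below the pin.
- clip_front (a joint): opening of the clip's lever on its -x side, rad: 0 shut, 0.38 fully squeezed open; about 0.1 while it pinches the tray wall
- clip_back (a joint): opening of the clip's lever on its +x side, the same measure
- tray: small beech capsule tray, fixed, 126 (x) x 165 (y) x 45 mm high, on the slate slab (7 mm up); origin: centre of the underside. The clip sits on its front wall (7 mm thick, its middle 58.5 mm to -x of the origin).
- fan: chrome desk fan, fixed, in the middle behind the work; origin: underside of its foot. Its cage is 0.29 m wide (y), reaches from 45 mm in front (-x) to 55 mm behind the origin and up to 345 mm: carry things round in front of it. A coffee machine 0.23 m tall stands to its right, behind the recipe stand, beyond x = 0.6
- espresso_cup: white espresso cup 59 x 88 x 55 mm with a handle, a bystander; origin in its underside
- egg_timer: red and white kitchen timer, 63 mm across, 60 mm tall, a bystander; origin: centre of its underside
- spice_jar: spice jar with a dark lid, 44 mm across, 105 mm tall, a bystander; origin: centre of its underside
Not all that is in view belongs to the job. What is shaped like the card_b but pink is not meant.

How it is judged (in metres and radians):
On the way, in this order (a step that is already met when the one before it is completed fails the run):
1. the red-banded card leans on the stand in front of the green-banded one, side and top edges flush within 5 mm, let go and at rest (y of card_b in the frame of card_a between -0.005 and 0.005 m and y of card_b_top in the frame of card_a between -0.005 and 0.005 m and z of card_b_top in the frame of card_a_top between -0.005 and 0.005 m and x of card_b in the frame of card_a between -0.014 and -0.002 m and x of card_b_top in the frame of card_a between -0.009 and -0.002 m and angle between the y axis of card_b and the y axis of card_a, either way round below 0.1 rad and y of card_b in the frame of stand between -0.02 and 0.02 m and y of card_a in the frame of stand between -0.02 and 0.02 m and x of card_a in the frame of stand between -0.008 and 0.006 m and angle between card_a's own z axis and vertical between 0.16 and 0.36 rad and angle between card_b's own z axis and vertical between 0.12 and 0.4 rad and height (world z) of card_b between 0.006 and 0.016 m and contact force between the fingers and card_b below 0.3 N and contact force between the fingers and card_a below 0.3 N and linear speed of card_b below 0.02 m/s), for 0.3 s.
2. the clip is squeezed open and lifted clear of the tray (value of joint each of clip_front, clip_back above 0.28 rad and contact force between clip and tray below 0.1 N and contact force between the fingers and clip above 3 N and height (world z) of clip above 0.09 m), for 0.2 s.
At the end, for the whole second after the job is handed in: The held clip gapes (both levers past 0.28 rad) astride both cards' top edge: tops 6 to 28 mm below the pin, within 11 mm of mid-gape and 10 mm of mid-jaw, touching neither cards nor stand. The cards lean on the stand, sides and tops flush within 5 mm, free of the fingers, at rest (all of step 1 and value of joint each of clip_front, clip_back above 0.28 rad and x of card_a_top in the frame of clip between -0.011 and 0.011 m and y of card_a_top in the frame of clip between -0.01 and 0.01 m and z of card_a_top in the frame of clip between -0.028 and -0.006 m and contact force between clip and card_a below 0.5 N and angle between the y axis of clip and the y axis of card_a, either way round below 0.2 rad and angle between the z axis of clip and the z axis of card_a, either way round below 0.45 rad and x of card_b_top in the frame of clip between -0.011 and 0.011 m and y of card_b_top in the frame of clip between -0.01 and 0.01 m and z of card_b_top in the frame of clip between -0.028 and -0.006 m and contact force between clip and card_b below 0.5 N and angle between the y axis of clip and the y axis of card_b, either way round below 0.2 rad and angle between the z axis of clip and the z axis of card_b, either way round below 0.45 rad and contact force between clip and stand below 0.3 N and contact force between the fingers and clip above 3 N and linear speed of clip below 0.03 m/s); the arm keeps its last pose, push and grip.
It fails at once if the espresso cup is shoved (3 cm) or tipped over (distance of espresso_cup from where it was at the start of the episode above 0.03 m or angle between espresso_cup's own z axis and vertical above 0.4 rad).
It fails at once if the egg timer is shoved (3 cm) or tipped over (distance of egg_timer from where it was at the start of the episode above 0.03 m or angle between egg_timer's own z axis and vertical above 0.4 rad).
It fails at once if the spice jar is shoved (3 cm) or tipped over (distance of spice_jar from where it was at the start of the episode above 0.03 m or angle between spice_jar's own z axis and vertical above 0.4 rad).
It fails at once if the clip is dropped on the sideboard (height (world z) of clip below 0.05 m).
It fails at once if the clip's jaws strike or pinch the cards hard (over 8 N) (contact force between clip and card_a above 8 N or contact force between clip and card_b above 8 N).
It also fails if it takes over 54 s, if anything falls off the work surface, if the arm or the gripper's body presses on something with over 40 N, if the wrist force passes 120 N, or if a joint passes its speed limit or range.

## Working session

There is one attempt and no reset: what is moved stays moved. The work goes in short steps, Python scripts to look and compute and a tool call to move; the robot and the scene stay as the last step left them, time stands still between calls to the robot, and variables do not carry over. Pictures are saved under pics/ and viewed, at most 10 in all, crops included, and the job is handed in when it is done.

Besides the shell and the picture viewer there is one more tool, called in YAML: its name, and indented under it one key for each argument. play_rows: Moves the arm, as the interface text tells. Its arguments: {"type":"object","properties":{"plan":{"type":"array","items":{"type":"array","items":{"type":"number"}}},"grip":{"type":"number"}},"required":["plan"]}

```bash
ls; mkdir -p pics; cat > h.py <<'E'
import numpy as np,cv2
from plant import *
from scipy.spatial.transform import Rotation as R
def snap(c,name=None,crop=None,scale=1):
    s=snapshot(c); f=s["frame"][:,:,::-1]
    if name:
        if crop: f=f[crop[1]:crop[3],crop[0]:crop[2]]
        if scale!=1: f=cv2.resize(f,None,fx=scale,fy=scale,interpolation=cv2.INTER_CUBIC)
        cv2.imwrite("pics/"+name,f)
    return s
def spots(c,names,k=2,f=spot_point):
    for n in names:
        try: print(c,n,[(np.round(d["position"],4).tolist(),round(d["score"],2)) for d in f(c,n)[:k]])
        except Exception as e: print(c,n,e)
def proj(s,p):
    A=np.array(s["attitude"])
    Rm=A if A.shape==(3,3) else (R.from_euler('xyz',A,degrees=True).as_matrix() if A.size==3 else R.from_quat(A).as_matrix())
    q=Rm.T@(np.array(p)-np.array(s["position"])); return np.array([s["fx"]*q[0]/q[2]+s["cx"],s["fy"]*q[1]/q[2]+s["cy"]])
E
python3 - <<'E'
from h import *
print(get_obs())
N=["stand","stand_foot","card_a","card_a_top","card_b","card_b_top","block","clip","clip_plates","clip_lips","tray","fan","espresso_cup","egg_timer","spice_jar"]
for c in ["scene","side"]:
    s=snap(c,c+"1.png"); print(c,s["position"],s["attitude"],s["fx"],s["cx"],s["cy"])
    spots(c,N)
E
```

```text
pics
{'clock': 0.0, 'joint_pos': array([-5.19059352e+01,  2.05904601e+01,  6.35288199e-01, -2.17018271e-02,
       -7.01358694e+01, -1.65070696e+01]), 'qvel': array([-0.08135619,  0.20139556, -0.01584408,  0.00733461,  0.03288762,
       -0.04662353]), 'tau': array([-1.81974327e-03, -5.82704508e+01,  2.93069905e+01,  6.99784756e+00,
        6.94125876e-03, -1.54709483e-04]), 'tool_pos': array([ 0.24816599, -0.62724   ,  0.2446402 ]), 'orientation': array([ 1.79906914e+02, -6.31016195e-03, -1.58420390e+02]), 'force': array([-0.39315314, -1.14368613, -0.55680943]), 'moment': array([-0.00203378,  0.00066123, -0.03203775]), 'gripper_force': 0.0, 'opening': 0.08783069553113086}
scene [0.1033378  0.59528441 0.90150958] [-137.27887696    1.03927558 -145.90982645] 378.2165892420929 317.0743866116401 198.21682506622614
scene stand [([0.4961, -0.2981, 0.0039], 0.82), ([0.5933, -0.1309, -0.0], 0.57)]
scene stand_foot [([0.4985, -0.295, 0.0095], 0.9)]
scene card_a [([0.446, 0.1117, 0.0008], 0.85), ([0.4936, -0.2921, 0.0082], 0.69)]
scene card_a_top [([0.5224, -0.2996, 0.1142], 0.84), ([0.4053, 0
[... 1156 characters left out ...]
191, -0.2974, 0.1119], 0.62)]
side card_b [([0.4944, -0.297, 0.0095], 0.77), ([0.4442, 0.1136, -0.0029], 0.69)]
side card_b_top [([0.4454, 0.1146, 0.1077], 0.71), ([0.4502, -0.0039, 0.114], 0.7)]
side block [([0.4507, -0.004, -0.0003], 0.66), ([0.5167, 0.3651, 0.0731], 0.6)]
side clip [([0.5194, 0.3634, 0.0748], 0.86)]
side clip_plates [([0.5245, 0.3679, 0.1041], 0.58)]
side clip_lips [([0.5174, 0.3699, 0.0373], 0.67)]
side tray [([0.5813, 0.3424, 0.0072], 0.9), ([0.497, -0.2943, 0.0087], 0.58)]
side fan []
side espresso_cup [([0.4095, 0.3576, 0.0014], 0.62)]
side egg_timer [([0.5895, -0.1326, 0.0001], 0.6), ([0.652, -0.3707, 0.0014], 0.32)]
side spice_jar [([0.6518, -0.3736, -0.0032], 0.6)]
```

View pics/scene1.png

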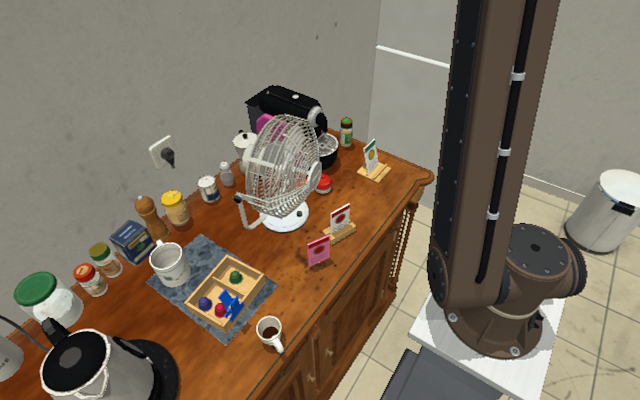

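View pics/side1.png

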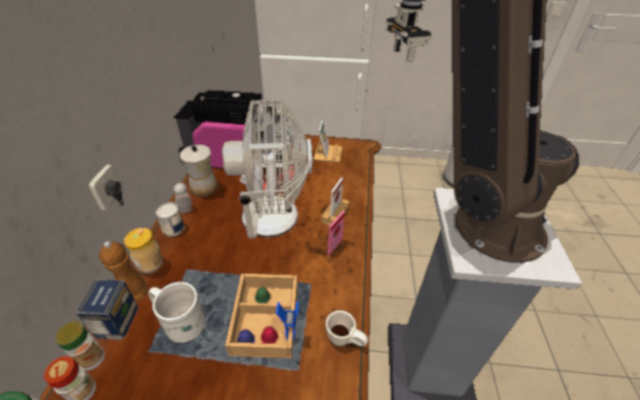

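Scene picture: the red-banded card stands in the block at (340,220). The pink look-alike at (318,250) has no block, the green card on the stand is at (372,158), and the blue clip is at (232,303). My target is the card at (340,220), world about (0.450, -0.003). I'll check it in one close crop.

```bash
python3 - <<'E'
from h import *
s=snap("scene","c1.png",(225,80,405,280),3)
t=snap("side")
def unp(s,u,v,z):
    Rm=R.from_euler('xyz',s["attitude"],degrees=True).as_matrix(); d=Rm@[(u-s["cx"])/s["fx"],(v-s["cy"])/s["fy"],1]; p=np.array(s["position"]); return (p+d*(z-p[2])/d[2]).round(3)
print(proj(s,[.45,-.002,.11]),proj(t,[.45,-.002,.11]))
print("fan base",unp(s,285,215,0.01),unp(t,270,215,.01))
print("coffee",[unp(s,*p,.23) for p in [(325,105),(247,97),(290,86)]],[unp(t,*p,.23) for p in [(262,95),(180,105),(262,110)]])
E
```

```text
[339.45849081 209.1009022 ] [336.8910398  184.79748279]
fan base [0.622 0.035 0.01 ] [0.629 0.03  0.01 ]
coffee [array([ 0.663, -0.254,  0.23 ]), array([ 0.9  , -0.156,  0.23 ]), array([ 0.822, -0.284,  0.23 ])] [array([ 0.692, -0.247,  0.23 ]), array([ 0.908, -0.158,  0.23 ]), array([ 0.673, -0.158,  0.23 ])]
```

View pics/c1.png

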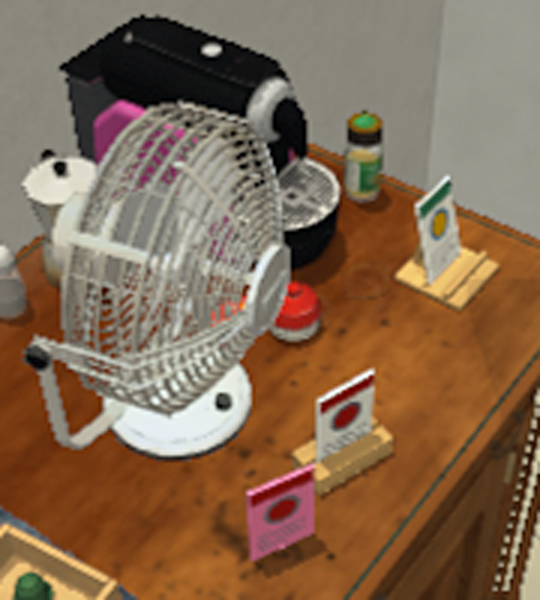

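The crop confirms it: red-banded white card in the wooden block, and the pink one is free-standing. I'll move over the stand for a close look with the wrist camera.

play_rows:
  plan:
    - [0,0,0,0,0,5.4]
    - [0,0,0,0,0,5.4]
    - [0,0,0,0,0,5.4]
    - [0,0,0,0,0,5.4]
    - [-1.4,2.5,-0.6,0,0,0]
    - [-1.4,2.5,-0.6,0,0,0]
    - [-1.4,2.5,-0.6,0,0,0]
    - [-1.4,2.5,-0.6,0,0,0]
    - [-1.4,2.5,-0.6,0,0,0]
    - [-1.4,2.5,-0.6,0,0,0]
    - [-1.4,2.5,-0.6,0,0,0]
    - [-1.4,2.5,-0.6,0,0,0]
    - [-1.4,2.5,-0.6,0,0,0]
    - [-1.4,2.5,-0.6,0,0,0]
    - [-1.4,2.5,-0.6,0,0,0]
    - [-1.4,2.5,-0.6,0,0,0]
    - [0,0,0,0,0,0]
  grip: 8.76

```text
clock: 3.12
tool_pos: [0.4185, -0.3249, 0.3192]
orientation: [-180.0, 0.2, -179.8]
force: [-0.3, 0.5, -0.2]
opening: 0.0876
gripper_force: 0.0
```

```bash
python3 - <<'E'
from h import *
o=get_obs(); print(o["tool_pos"],o["orientation"],o["joint_pos"])
s=snap("wrist","w1.png"); print(s["position"],s["attitude"],s["fx"])
spots("wrist",["stand","stand_foot","card_a","card_a_top","spice_jar"])
print([proj(s,p).round() for p in ([.521,-.298,.113],[.495,-.297,.01])])
E
```

```text
[ 0.41853923 -0.32493698  0.31923102] [-1.79961252e+02  1.71411838e-01 -1.79847900e+02] [-1.66115968e+01  4.30715082e+00 -1.07441329e+01 -1.27871501e-02
 -7.47734135e+01 -7.32330216e+01]
[ 0.34704008 -0.32569883  0.4585655 ] [1.64319436e+02 8.00673743e-02 9.01267915e+01] 297.12244728844615
wrist stand [([0.4918, -0.2989, 0.0003], 0.78)]
wrist stand_foot []
wrist card_a [([0.4421, 0.1152, 0.0065], 0.65), ([0.4489, -0.0079, 0.01], 0.58)]
wrist card_a_top [([0.5145, -0.296, 0.1103], 0.95)]
wrist spice_jar [([0.6478, -0.3718, 0.0012], 0.75)]
[array([339., 253.]), array([335., 208.])]
```

View pics/w1.png

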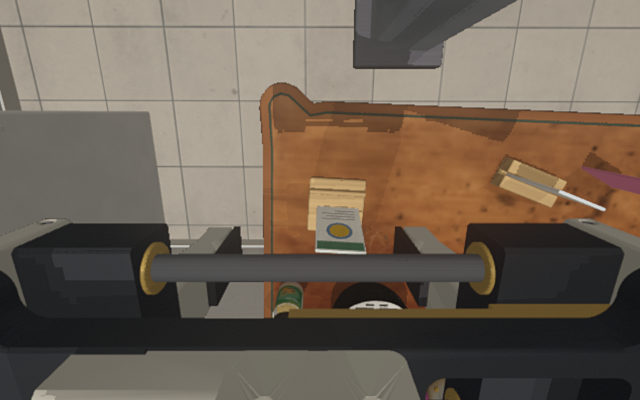

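Wrist picture: the stand with the green card is at (337,210) and nearly square to the axes. The block with the red card is at (530,180) and turned about 20°. Next I move over the block.

play_rows:
  plan:
    - [0,3,0.1,0,0,0]
    - [0,3,0.1,0,0,0]
    - [0,3,0.1,0,0,0]
    - [0,3,0.1,0,0,0]
    - [0,3,0.1,0,0,0]
    - [0,3,0.1,0,0,0]
    - [0,3,0.1,0,0,0]
    - [0,3,0.1,0,0,0]
    - [0,3,0.1,0,0,0]
    - [0,3,0.1,0,0,0]
    - [0,2,2,0,0,5]
    - [0,0,2,0,0,5]
    - [0,0,2,0,0,5]
    - [0,0,2,0,0,5]
    - [0,0,0,0,0,0]
    - [0,0,0,0,0,0]

```text
clock: 4.75
tool_pos: [0.4161, -0.0085, 0.2273]
orientation: [-179.9, -0.1, 160.1]
force: [1.5, 0.4, 0.9]
opening: 0.0879
gripper_force: 0.0
```

```bash
cp pics/w1.png w1.png; python3 - <<'E'
from h import *
s=snap("wrist"); f=s["frame"][:,:,::-1]; cv2.imwrite("w2.png",f); print(s["position"],s["attitude"])
spots("wrist",["block","card_b","card_b_top"],3)
p=proj(s,[.45,-.003,.113]).round().astype(int); print(p,proj(s,[.45,-.003,.0]))
a=cv2.resize(cv2.imread("w1.png")[170:260,300:380],None,fx=5,fy=5,interpolation=cv2.INTER_CUBIC)
x0=min(max(p[0]-90,0),460);y0=min(max(p[1]-110,0),220)
b=cv2.resize(f[y0:y0+180,x0:x0+180],(450,450),interpolation=cv2.INTER_CUBIC[0] if 0 else cv2.INTER_CUBIC); print(x0,y0)
cv2.imwrite("pics/comp.png",cv2.copyMakeBorder(a,0,0,0,0,0) if 0 else np.hstack([a[:,:350],b]))
E
```

```text
[0.34959263 0.01549854 0.36689896] [1.64562471e+02 1.42165133e-01 7.00617994e+01]
wrist block [([0.4505, -0.0032, 0.0032], 0.56)]
wrist card_b [([0.4477, -0.0047, 0.005], 0.87), ([0.4454, 0.115, 0.0027], 0.55), ([0.4507, -0.0037, 0.1089], 0.53)]
wrist card_b_top [([0.4422, 0.11, 0.1093], 0.81), ([0.4519, -0.0038, 0.1107], 0.76), ([0.5975, -0.131, -0.0002], 0.45)]
[336 227] [331.10992249 194.32137272]
246 117
```

View pics/comp.png

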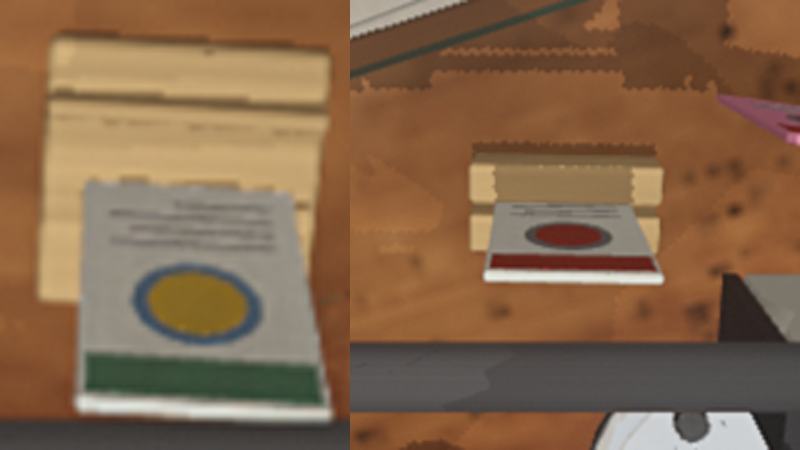

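```bash
cat >> h.py <<'E'
def unp(s,u,v,z):
    Rm=R.from_euler('xyz',s["attitude"],degrees=True).as_matrix(); d=Rm@[(u-s["cx"])/s["fx"],(v-s["cy"])/s["fy"],1]; p=np.array(s["position"]); return p+d*(z-p[2])/d[2]
def edge(s,a,b,z,n):
    p,q=unp(s,*a,z),unp(s,*b,z); d=q-p; print(n,"mid",((p+q)/2).round(4),"len",np.linalg.norm(d).round(4),"yaw",np.degrees(np.arctan2(-d[0],d[1])).round(1))
E
python3 - <<'E'
from h import *
s=snapshot("wrist")
edge(s,(300,227.3),(370.8,228.9),.113,"card_b top")
w=dict(s); w["position"]=[0.34704008,-0.32569883,0.4585655]; w["attitude"]=[164.319436,0.0800673743,90.1267915]
c=lambda x,y:(300+x/5,170+y/5)
edge(w,c(80,398),c(325,405),.1115,"card_a top front edge")
edge(w,c(77,415),c(330,420),.1115,"card_a top back edge")
edge(w,c(85,183),c(292,195),.010,"card_a bottom")
edge(w,c(52,38),c(330,57),.019,"lip")
edge(w,c(85,183),c(75,415),.010,"-")
E
```

```text
card_b top mid [ 0.453  -0.0033  0.113 ] len 0.0652 yaw -21.4
card_a top front edge mid [ 0.5182 -0.296   0.1115] len 0.0628 yaw -1.6
card_a top back edge mid [ 0.5227 -0.2957  0.1115] len 0.065 yaw -1.1
card_a bottom mid [ 0.4943 -0.2935  0.01  ] len 0.0659 yaw -3.3
lip mid [ 0.4463 -0.2943  0.019 ] len 0.0845 yaw -3.9
- mid [ 0.5329 -0.328   0.01  ] len 0.0809 yaw -92.2
```

The measurements agree: card_b's top centre is about (0.452, -0.0035) with yaw -21°, and card_a's top is about (0.520, -0.296) with yaw about -2.5°. I'll grip card_b by its side edges, with the pads set 5 mm towards its front.

play_rows:
  plan:
    - [-1.3,0.9,0,0,0,0.5]
    - [-1.4,0.8,0,0,0,0.5]
    - [0,0,2,0,0,0]
    - [0,0,2.4,0,0,0]
    - [0,0,2,0,0,0]
    - [0,0,2,0,0,0]
    - [0,0,2,0,0,0]
    - [0,0,2,0,0,0]
    - [0,0,1,0,0,0]
    - [0,0,1,0,0,0]
    - [0,0,0,0,0,0]
    - [0,0,0,0,0,0]

```text
clock: 6.0
tool_pos: [0.4479, -0.0011, 0.0838]
orientation: [-180.0, -0.0, 159.0]
force: [0.3, -0.2, -0.2]
opening: 0.0874
gripper_force: 0.0
```

```bash
python3 - <<'E'
from h import *
s=snap("wrist","w3.png",(170,90,490,330),2); o=get_obs(); print(o["tool_pos"],o["orientation"],s["position"],s["attitude"])
T=R.from_euler('xyz',o["orientation"],degrees=True)
print([proj(s,T.apply(v)+o["tool_pos"]).round() for v in ([0,0,-.03],[0,.033,-.03],[0,-.033,-.03],[-.0,0,.019])])
spots("wrist",["card_b_top","card_b"])
E
```

```text
[ 0.44828868 -0.0009396   0.08429906] [1.79974438e+02 4.25481588e-02 1.59019970e+02] [0.38164344 0.0240193  0.22340104] [1.64483871e+02 4.91151104e-02 6.89981435e+01]
[array([319., 289.]), array([398., 289.]), array([240., 289.]), array([319., 240.])]
wrist card_b_top [([0.4395, 0.1107, 0.1067], 0.64), ([0.4536, -0.0067, 0.1097], 0.56)]
wrist card_b [([0.4512, -0.0064, 0.0117], 0.85), ([0.4432, 0.114, 0.0012], 0.65)]
```

View pics/w3.png

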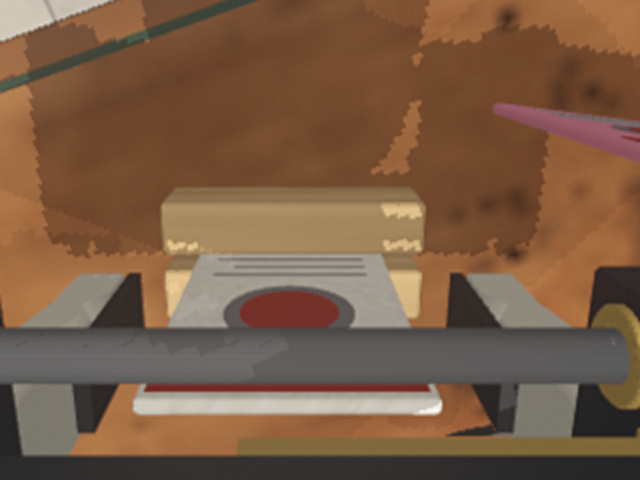

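Picture: the card sits between the open fingers, with its top edge running from (237,291) to (391,291). Its middle is slightly left of the TCP line.

```bash
python3 - <<'E'
from h import *
s=snapshot("wrist"); o=get_obs()
T=R.from_euler('xyz',o["orientation"],degrees=True)
for a,b in (((238,285),(390,285)),((237,296.5),(391,296.5))):
    edge(s,a,b,.113,"top"); m=(unp(s,*a,.113)+unp(s,*b,.113))/2
    print("in tool cm",(100*T.inv().apply(m-o["tool_pos"])).round(2))
E
```

```text
top mid [ 0.4473 -0.0024  0.113 ] len 0.0644 yaw -21.0
in tool cm [ 0.03 -0.17 -2.85]
top mid [ 0.4526 -0.0044  0.113 ] len 0.066 yaw -21.0
in tool cm [-0.53 -0.17 -2.85]
```

play_rows:
  plan:
    - [0.2,-0.17,0,0,0,0]
    - [0,0,0,0,0,0]

```text
clock: 6.37
tool_pos: [0.4449, -0.002, 0.084]
orientation: [180.0, 0.0, 159.0]
force: [0.1, -0.9, -0.8]
opening: 0.0874
gripper_force: 0.0
```

play_rows:
  plan:
    - [0,0,0,0,0,0]
    - [0,0,0,0,0,0]
    - [0,0,0,0,0,0]
    - [0,0,0,0,0,0]
    - [0,0,0,0,0,0]
    - [0,0,0,0,0,0]
    - [0,0,0,0,0,0]
  grip: 6.2

```text
clock: 6.95
tool_pos: [0.4452, -0.0019, 0.0836]
orientation: [-180.0, 0.0, 159.0]
force: [0.8, 0.6, 0.6]
opening: 0.0658
gripper_force: 30.0
```

```bash
cat >> h.py <<'E'
def tool_for(bottom,yaw,tilt,tcp_in_card,flip=R.from_euler('z',0)):
    Rc=R.from_euler('ZY',[yaw,tilt],degrees=True)      # card frame, leaning to +x
    Rt=Rc*R.from_euler('y',180,degrees=True)           # tool z=-card z, y=card y, x=-card x
    return np.array(bottom)+Rc.apply(tcp_in_card),Rt
def delta(p1,R1,p0=None,R0=None):
    if p0 is None:
        o=get_obs(); p0=o["tool_pos"]; R0=R.from_euler('xyz',o["orientation"],degrees=True)
    print("turn",np.degrees((R0.inv()*R1).as_rotvec()).round(2),"shift after turn cm",(100*R1.inv().apply(p1-p0)).round(2),"world",np.round(p1,4), "rpy",R1.as_euler('xyz',degrees=True).round(1))
E
python3 - <<'E'
from h import *
o=get_obs(); p0=np.array(o["tool_pos"]); R0=R.from_euler('xyz',o["orientation"],degrees=True)
g=[-.0047,0,.0758]; p0[2]+=.12
pa,Ra=tool_for([.479+.1*np.sin(.26),-.295,.0105+.1*np.cos(.26)+.02],-2.5,14.9,g)
delta(pa,Ra,p0,R0)
E
```

```text
turn [  2.41  14.77 -18.41] shift after turn cm [ -8.47 -29.02  -2.05] world [ 0.5196 -0.2957  0.2016] rpy [180.  -14.9 177.5]
```

play_rows:
  plan:
    - [0,0,-0.5,0,0,0]
    - [0,0,-0.5,0,0,0]
    - [0,0,-1,0,0,0]
    - [0,0,-1.5,0,0,0]
    - [0,0,-1.5,0,0,0]
    - [0,0,-1.5,0,0,0]
    - [0,0,-1.5,0,0,0]
    - [0,0,-1.5,0,0,0]
    - [0,0,-1.5,0,0,0]
    - [0,0,-1,0,0,0]
    - [0,0,0,0,0,0]

```text
clock: 7.87
tool_pos: [0.4463, -0.0016, 0.2062]
orientation: [179.8, 0.2, 159.0]
force: [0.0, -0.0, -0.2]
opening: 0.0657
gripper_force: 30.0
```

play_rows:
  plan:
    - [-0.5,-1.4,0,0,0,0]
    - [-1.04,-2.71,0,0,0,0]
    - [-1.04,-2.71,0,0,0,0]
    - [-1.04,-2.71,0,0,0,0]
    - [-1.04,-2.71,0,0,0,0]
    - [-1.04,-2.71,0,0,0,0]
    - [-1.04,-2.71,0,0,0,0]
    - [-1.04,-2.71,0,0,0,0]
    - [-1.04,-2.71,0,0,0,0]
    - [-1.04,-2.71,0,0,0,0]
    - [-0.5,-1.4,0,0,0,0]
    - [0,0,0,0.6,3.7,-4.6]
    - [0,0,0,0.6,3.7,-4.6]
    - [0,0,0,0.6,3.7,-4.6]
    - [0,0,0,0.6,3.7,-4.6]
    - [0,0,0,0,0,0]
    - [0,0,0,0,0,0]

```text
clock: 9.28
tool_pos: [0.4446, -0.2926, 0.2021]
orientation: [180.0, -15.0, 177.4]
force: [-0.2, 0.3, -0.1]
opening: 0.0658
gripper_force: 30.0
```

```bash
python3 - <<'E'
from h import *
o=get_obs(); print(o["tool_pos"],o["orientation"],o["opening"])
g=[-.0047,0,.0758]
pa,Ra=tool_for([.479+.1*np.sin(.26),-.295,.0105+.1*np.cos(.26)+.02],-2.5,14.9,g)
delta(pa,Ra)
for c in ("scene","side","wrist"):
    s=snap(c); cv2.imwrite(c+"h.png",s["frame"][:,:,::-1])
    spots(c,["card_b_top","card_b","card_a_top"],3)
E
```

```text
[ 0.44457854 -0.29260365  0.20210961] [179.96452168 -15.01448757 177.43960813] 0.06576912729035599
turn [ 0.05 -0.11 -0.06] shift after turn cm [-7.27  0.02 -1.88] world [ 0.5196 -0.2957  0.2016] rpy [180.  -14.9 177.5]
scene card_b_top [([0.4434, 0.1121, 0.1019], 0.89), ([0.4577, -0.289, 0.2241], 0.71), ([0.4948, -0.2968, 0.0007], 0.17)]
scene card_b [([0.4448, 0.1113, 0.0015], 0.91), ([0.4255, -0.2928, 0.1265], 0.82), ([0.4944, -0.2933, 0.0104], 0.58)]
scene card_a_top [([0.5223, -0.2944, 0.1141], 0.92)]
side card_b_top [([0.4425, 0.1132, 0.1035], 0.7)]
side card_b [([0.4935, -0.2944, 0.0113], 0.62), ([0.4434, 0.1158, -0.0027], 0.62), ([0.5172, -0.2967, 0.1091], 0.58)]
side card_a_top [([0.5228, -0.2965, 0.1119], 0.52), ([0.4887, -0.2969, 0.0004], 0.43), ([0.4247, -0.2906, 0.1279], 0.3)]
wrist card_b_top [([0.4593, -0.2949, 0.2293], 0.74)]
wrist card_b [([0.4303, -0.2925, 0.1303], 0.7)]
wrist card_a_top []
```

play_rows:
  plan:
    - [-1.45,0,-0.38,0,0,0]
    - [-1.45,0,-0.38,0,0,0]
    - [-1.45,0,-0.38,0,0,0]
    - [-1.45,0,-0.38,0,0,0]
    - [-1.45,0,-0.38,0,0,0]
    - [0,0,0,0,0,0]
    - [0,0,2,0,0,0]
    - [0,0,2,0,0,0]
    - [0,0,2,0,0,0]
    - [0,0,1.5,0,0,0]
    - [0,0,1,0,0,0]
    - [0,0,1,0,0,0]
    - [0,0,0,0,0,0]
    - [0,0,0,0,0,0]

```text
clock: 11.05
tool_pos: [0.4949, -0.2952, 0.1116]
orientation: [-180.0, -14.9, 177.5]
force: [-0.4, -0.0, 0.3]
opening: 0.0655
gripper_force: 30.0
```

```bash
python3 - <<'E'
from h import *
o=get_obs(); print(o["tool_pos"],o["orientation"],o["force"])
g=[-.0047,0,.0758]
delta(*tool_for([.479,-.295,.0125],-2.5,14.9,g))
f=[]
for c,b in (("scene",(330,120,410,200)),("wrist",(240,190,400,310)),("side",(290,100,370,180))):
    s=snap(c); cv2.imwrite(c+"h.png",s["frame"][:,:,::-1]); f.append(cv2.resize(s["frame"][b[1]:b[3],b[0]:b[2],::-1],None,fx=300/(b[3]-b[1]) if c!="wrist" else 2.5,fy=300/(b[3]-b[1]) if c!="wrist" else 2.5,interpolation=cv2.INTER_CUBIC)) if c!="side" else 0
    spots(c,["card_b_top","card_a_top"],3)
    if c=="wrist": print(s["position"],s["attitude"])
cv2.imwrite("pics/place.png",np.hstack(f)); print(np.hstack(f).shape)
E
```

```text
[ 0.49488691 -0.29523274  0.11156297] [-179.99994815  -14.94429871  177.50059724] [-0.41722408 -0.01839146  0.25375664]
turn [-0.   -0.04  0.  ] shift after turn cm [-0.54 -0.05  2.4 ] world [ 0.4939 -0.2957  0.087 ] rpy [180.  -14.9 177.5]
scene card_b_top [([0.4418, 0.111, 0.1057], 0.86), ([0.5087, -0.2909, 0.1361], 0.59)]
scene card_a_top [([0.5229, 0.3717, 0.1005], 0.39)]
wrist card_b_top [([0.5117, -0.296, 0.1365], 0.97)]
wrist card_a_top [([0.517, -0.297, 0.1102], 0.6)]
[ 0.46259861 -0.29446186  0.26568002] [1.79324047e+02 5.68144517e-02 8.74817494e+01]
side card_b_top [([0.4451, 0.1132, 0.1071], 0.98)]
side card_a_top [([0.5201, -0.2968, 0.1099], 0.6)]
(300, 700, 3)
```

View pics/place.png

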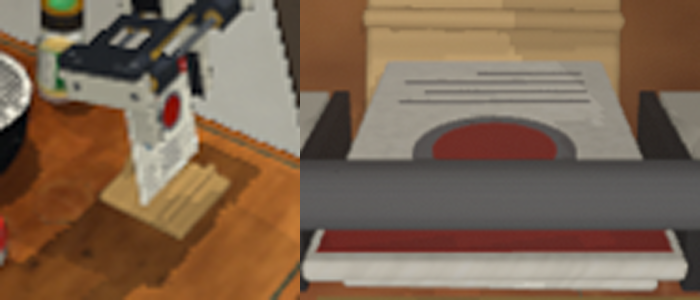

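Picture: card_b hangs tilted parallel to card_a and in front of it, with its bottom between lip and card_a. In the wrist crop the mid-columns differ by under 1 mm. I'll lower it, then move it back towards card_a.

play_rows:
  plan:
    - [-0.15,0.08,0.8,0,0,0]
    - [-0.15,0,0.8,0,0,0]
    - [-0.15,0,0.6,0,0,0]
    - [0,0,0,0,0,0]
    - [0,0,0,0,0,0]

```text
clock: 11.92
tool_pos: [0.493, -0.2942, 0.0882]
orientation: [180.0, -15.0, 177.5]
force: [0.3, 0.1, -0.5]
opening: 0.0659
gripper_force: 30.0
```

```bash
python3 - <<'E'
from h import *
o=get_obs(); print(o["tool_pos"],o["orientation"],o["force"])
s=snap("wrist","place2.png",(240,190,400,310),3); print(s["position"],s["attitude"])
spots("wrist",["card_b_top","card_a_top","card_b"],2)
E
```

```text
[ 0.49304187 -0.2941715   0.08821022] [179.97767763 -15.03260806 177.50093317] [ 0.27533746  0.09662384 -0.53530969]
[ 0.46054455 -0.29342685  0.24162438] [1.79520613e+02 1.70728260e-02 8.74692500e+01]
wrist card_b_top [([0.5098, -0.2967, 0.1123], 0.86)]
wrist card_a_top []
wrist card_b [([0.4789, -0.293, 0.0157], 0.57)]
```

View pics/place2.png

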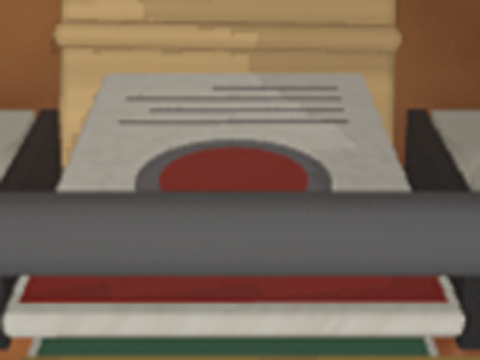

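Picture: card_b is low, just in front of the green card, and the mid-columns match within about 0.5 mm. Now back 6 mm and gently down onto the base.

play_rows:
  plan:
    - [-0.2,0.03,0,0,0,0]
    - [-0.2,0,0,0,0,0]
    - [-0.15,0,0,0,0,0]
    - [0,0,0.1,0,0,0]
    - [0,0,0.1,0,0,0]
    - [0,0,0.05,0,0,0]
    - [0,0,0,0,0,0]
    - [0,0,0,0,0,0]

```text
clock: 12.78
tool_pos: [0.4981, -0.2941, 0.0851]
orientation: [180.0, -14.9, 177.5]
force: [-0.8, 0.3, 0.2]
opening: 0.0654
gripper_force: 30.0
```

```bash
python3 - <<'E'
from h import *
o=get_obs(); print(o["tool_pos"],o["orientation"],o["force"],o["moment"])
E
```

```text
[ 0.49810232 -0.29414811  0.08513951] [179.98619376 -14.94026565 177.49167391] [-0.80604915  0.29731728  0.15695324] [-0.05174424 -0.8648929   0.03203625]
```

play_rows:
  plan:
    - [0,0,0.08,0,0,0]
    - [0,0,0.08,0,0,0]
    - [0,0,0,0,0,0]
    - [0,0,0,0,0,0]

```text
clock: 13.12
tool_pos: [0.4983, -0.2942, 0.0845]
orientation: [-180.0, -14.9, 177.5]
force: [0.6, 2.3, 6.6]
opening: 0.0655
gripper_force: 30.0
```

Contact. I'll ease off slightly and open.

play_rows:
  plan:
    - [0,0,-0.06,0,0,0]
    - [0,0,0,0,0,0]

```text
clock: 13.28
tool_pos: [0.4982, -0.2942, 0.0846]
orientation: [-180.0, -14.9, 177.5]
force: [0.8, 0.8, 3.0]
opening: 0.0654
gripper_force: 30.0
```

play_rows:
  plan:
    - [0,0,0,0,0,0]
    - [0,0,0,0,0,0]
    - [0,0,0,0,0,0]
    - [0,0,0,0,0,0]
    - [0,0,0,0,0,0]
    - [0,0,0,0,0,0]
  grip: 7.6

```text
clock: 13.78
tool_pos: [0.4979, -0.2941, 0.0841]
orientation: [180.0, -14.9, 177.5]
force: [0.1, 0.6, 0.2]
opening: 0.076
gripper_force: 0.0
```

```bash
python3 - <<'E'
from h import *
o=get_obs(); print(o["tool_pos"],o["orientation"],o["force"],o["opening"])
s=snap("wrist","place3.png",(240,190,400,310),3); print(s["position"],s["attitude"])
spots("wrist",["card_b_top","card_a_top","card_b"],2)
E
```

```text
[ 0.49789296 -0.29412067  0.08411185] [179.98671978 -14.94140473 177.49444158] [0.07913854 0.56404741 0.24882758] 0.07599158954163973
[ 0.46515767 -0.29335666  0.23747713] [1.79432019e+02 2.64779437e-02 8.74653541e+01]
wrist card_b_top [([0.5197, -0.2971, 0.1092], 0.89)]
wrist card_a_top []
wrist card_b [([0.4839, -0.2968, 0.0124], 0.88)]
```

View pics/place3.png

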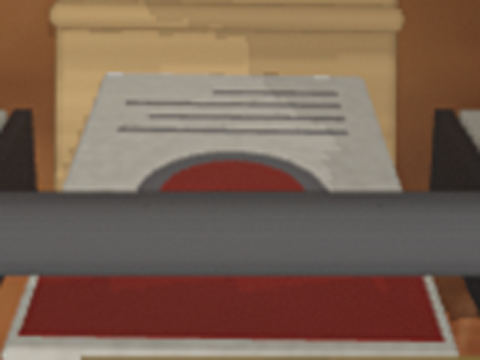

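Picture: released, card_b leaned back with its lateral position unchanged. I back off along the card's axis.

play_rows:
  plan:
    - [0,0,0,0,0,0]
    - [0,0,0,0,0,0]
    - [0,0,-0.5,0,0,0]
    - [0,0,-1,0,0,0]
    - [0,0,-2,0,0,0]
    - [0,0,-2,0,0,0]
    - [0,0,-2,0,0,0]
    - [0,0,-2,0,0,0]
    - [0,0,-2,0,0,0]
    - [1.5,0,-1.5,0,0,0]
    - [1.5,0,-1,0,0,0]
    - [1.5,0,0,0,0,0]
    - [1.5,0,0,0,0,0]
    - [1.5,0,0,0,0,0]
    - [0,0,0,0,0,0]
    - [0,0,0,0,0,0]
  grip: 8.76

```text
clock: 15.32
tool_pos: [0.4612, -0.2927, 0.2401]
orientation: [-180.0, -14.8, 177.5]
force: [-0.3, 0.4, -0.1]
opening: 0.0878
gripper_force: 0.0
```

```bash
python3 - <<'E'
from h import *
o=get_obs(); print(o["tool_pos"],o["orientation"])
s=snap("wrist"); f=s["frame"][:,:,::-1]; print(s["position"],s["attitude"])
cv2.imwrite("w4.png",f)
p=proj(s,[.515,-.296,.112]).round().astype(int); print(p,proj(s,[.49,-.295,.01]))
cv2.imwrite("pics/after.png",cv2.resize(f[p[1]-75:p[1]+25,p[0]-60:p[0]+60],None,fx=6,fy=6,interpolation=cv2.INTER_CUBIC))
spots("wrist",["card_b_top","card_a_top","card_b","stand_foot"],2)
for c in ("scene","side"):
    snap(c); spots(c,["card_b_top","card_a_top","clip_plates","clip"],3)
E
```

```text
[ 0.46124203 -0.29270232  0.24007858] [-179.98818154  -14.82999503  177.47864084]
[ 0.42821276 -0.29182881  0.39339188] [1.79320306e+02 5.11486948e-02 8.74579722e+01]
[317 283] [317.17270405 239.11708092]
wrist card_b_top [([0.5187, -0.2944, 0.1084], 0.82)]
wrist card_a_top [([0.5185, -0.2948, 0.1123], 0.81)]
wrist card_b [([0.485, -0.2972, 0.0133], 0.74), ([0.4452, 0.1151, 0.0004], 0.65)]
wrist stand_foot [([0.4968, -0.2996, 0.01], 0.68)]
scene card_b_top [([0.4414, 0.1101, 0.1009], 0.96), ([0.5183, -0.2921, 0.1061], 0.72), ([0.408, 0.3624, 0.0017], 0.58)]
scene card_a_top [([0.522, -0.2959, 0.1135], 0.6)]
scene clip_plates [([0.5235, 0.3677, 0.0983], 0.64)]
scene clip [([0.5176, 0.3702, 0.0757], 0.76)]
side card_b_top [([0.495, -0.2937, 0.0107], 0.72), ([0.5162, -0.2985, 0.1096], 0.66), ([0.4452, 0.1179, 0.1064], 0.59)]
side card_a_top [([0.5195, -0.2963, 0.1095], 0.4)]
side clip_plates [([0.4923, -0.2934, 0.0106], 0.3)]
side clip [([0.5179, 0.3665, 0.0724], 0.88)]
```

View pics/after.png

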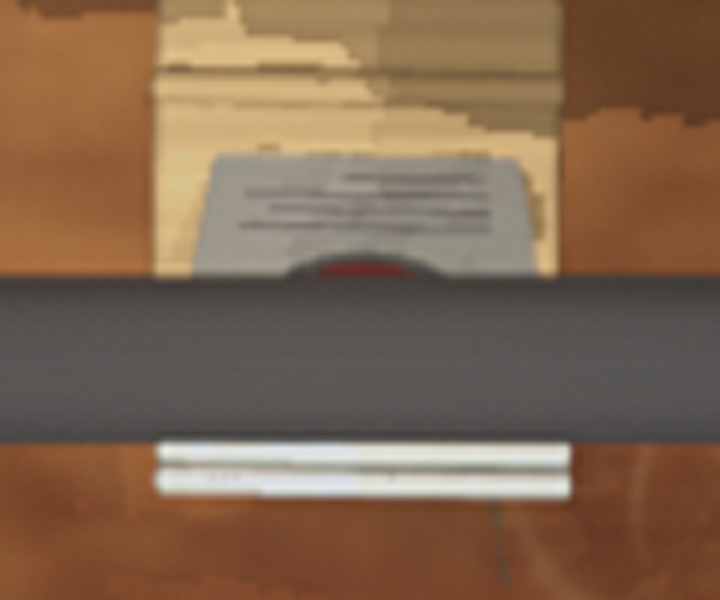

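Picture: both top edges are visible as two parallel strips, with side ends flush at columns 155 and 570 of the crop. Now the clip: untilt, turn the tool to yaw -90° and travel in front of the fan.

play_rows:
  plan:
    - [1,0,-0.3,0,-4.94,0]
    - [1,0,-0.3,0,-4.94,0]
    - [1,0,-0.3,0,-4.94,0]
    - [0,0,0,0,0,-6.6]
    - [0,0,0,0,0,-6.6]
    - [0,0,0,0,0,-6.6]
    - [0,0,0,0,0,-6.6]
    - [0,0,0,0,0,-6.6]
    - [0,0,0,0,0,-6.6]
    - [0,0,0,0,0,-6.6]
    - [0,0,0,0,0,-6.6]
    - [0,0,0,0,0,-6.6]
    - [0,0,0,0,0,-6.6]
    - [0,0,0,0,0,-6.6]
    - [0,0,0,0,0,-6.6]
    - [0,0,0,0,0,-6.7]
    - [0,0,0,0,0,-6.6]
    - [0,0,0,0,0,0]

```text
clock: 17.57
tool_pos: [0.4337, -0.2913, 0.253]
orientation: [179.9, 0.0, -89.7]
force: [-0.4, 0.2, 0.3]
opening: 0.0877
gripper_force: 0.0
```

```bash
python3 - <<'E'
from h import *
w={"position":[0.42821276,-0.29182881,0.39339188],"attitude":[179.320306,0.0511486948,87.4579722]}
s=snapshot("wrist"); w.update({k:s[k] for k in("fx","fy","cx","cy")})
for r in (443,468,497): edge(w,(257+155/6,208+r/6),(257+570/6,208+r/6),.1115,"pair")
o=get_obs(); print(o["tool_pos"],o["orientation"],o["joint_pos"].round(1))
delta(np.array([.42,.41,.26]),R.from_euler('xyz',[180,0,-90],degrees=True))
E
```

```text
pair mid [ 0.5144 -0.2957  0.1115] len 0.0659 yaw -2.5
pair mid [ 0.5183 -0.2959  0.1115] len 0.0659 yaw -2.5
pair mid [ 0.523  -0.2961  0.1115] len 0.0659 yaw -2.5
[ 0.43366486 -0.29135168  0.25294598] [ 1.79898452e+02  1.39653395e-02 -9.01183456e+01] [-12.4   5.9 -17.7   0.  -66.5  12.2]
turn [ 0.1   0.01 -0.12] shift after turn cm [-70.14   1.37  -0.71] world [0.42 0.41 0.26] rpy [180.   0. -90.]
```

play_rows:
  plan:
    - [-1.5,0.1,0,0,0,0]
    - [-3.2,0.1,0,0,0,0]
    - [-3.5,0.1,0,0,0,0]
    - [-3.5,0.1,0,0,0,0]
    - [-3.5,0.1,0,0,0,0]
    - [-3.5,0.1,0,0,0,0]
    - [-3.5,0.1,0,0,0,0]
    - [-3.5,0.1,0,0,0,0]
    - [-3.5,0.1,0,0,0,0]
    - [-3.5,0.1,0,0,0,0]
    - [-3.5,0.1,0,0,0,0]
    - [-3.5,0,0,0,0,0]
    - [-3.5,0,0,0,0,0]
    - [-3.5,0,0,0,0,0]
    - [-3.5,0,0,0,0,0]
    - [-3.5,0,0,0,0,0]
    - [-3.5,0,0,0,0,0]
    - [-3.5,0,0,0,0,0]
    - [-3.5,0,0,0,0,0]
    - [-3.5,0,0,0,0,0]

```text
clock: 19.28
tool_pos: [0.4225, 0.3874, 0.2532]
orientation: [179.9, 0.0, -90.3]
force: [0.4, 0.5, 0.9]
opening: 0.0875
gripper_force: 0.0
```

play_rows:
  plan:
    - [-2,-2.4,0.2,0,0,0]
    - [-1,-2.5,0.2,0,0,0]
    - [-1,-2.5,0,0,0,0]
    - [-1,-2.4,0,0,0,0]
    - [0,0,0,0,0,0]
    - [0,0,0,0,0,0]

```text
clock: 19.78
tool_pos: [0.5216, 0.4357, 0.2474]
orientation: [179.8, -0.1, -90.3]
force: [-0.1, -0.2, 0.0]
opening: 0.0876
gripper_force: 0.0
```

```bash
cat > c.py <<'E'
from h import *
o=get_obs(); print(o["tool_pos"],o["orientation"],o["joint_pos"].round(1))
s=snap("wrist"); f=s["frame"][:,:,::-1].copy(); cv2.imwrite("w5.png",f); print(s["position"],s["attitude"])
spots("wrist",["clip","clip_plates","clip_lips","tray","espresso_cup"],2)
for p in ([.518,.368,.074],[.523,.368,.102],[.518,.368,.037]): print(proj(s,p).round())
h=cv2.cvtColor(f,cv2.COLOR_BGR2HSV); m=cv2.inRange(h,(100,140,60),(125,255,255))
n,l,st,ce=cv2.connectedComponentsWithStats(m)
for i in range(1,n):
    if st[i,4]>80:
        pts=np.argwhere(l==i)[:,::-1].astype(np.float32); print(st[i],ce[i].round(1),cv2.minAreaRect(pts))
E
python3 c.py
```

```text
[0.52162312 0.43566452 0.24742952] [ 1.79827190e+02 -7.29733533e-02 -9.02944750e+01] [ 56.2  21.    1.7  -0.1 -70.8 -56.5]
[0.52244375 0.36332244 0.38705003] [ 1.64629718e+02 -1.55620410e-01  1.79681720e+02]
wrist clip [([0.523, 0.3688, 0.0759], 0.79)]
wrist clip_plates [([0.52, 0.3711, 0.1064], 0.83), ([0.4044, 0.3596, 0.0], 0.57)]
wrist clip_lips [([0.5179, 0.367, 0.0394], 0.63)]
wrist tray [([0.579, 0.3349, 0.009], 0.77)]
wrist espresso_cup [([0.402, 0.3619, -0.0011], 0.55)]
[321. 118.]
[316. 118.]
[320. 117.]
[329 101  10  29 150] [334.6 115.8] ((333.5, 115.0), (28.0, 9.0), 90.0)
[292 105   7  28 102] [294.7 119.2] ((294.8114929199219, 118.42623901367188), (27.251258850097656, 4.074108600616455), 84.80557250976562)
```

```bash
cat > d.py <<'E'
from h import *
f=cv2.imread("w5.png"); s=snapshot("wrist")
h=cv2.cvtColor(f,cv2.COLOR_BGR2HSV)
b=h[90:145,280:350]; print(b[28,::3].tolist())
m=cv2.inRange(h,(98,100,25),(128,255,255))[85:150,270:360]
n,l,st,ce=cv2.connectedComponentsWithStats(m)
print([(st[i].tolist(),ce[i].round(1)) for i in range(1,n) if st[i,4]>30])
for r in range(10,55,4): print(r+85,''.join('#' if v else '.' for v in m[r]))
A,B=unp(s,334,115.5,.107),unp(s,295,119.2,.107); d=B-A; print(A,B,(A+B)/2,np.degrees(np.arctan2(d[1],d[0])))
for u in (292,299,329,339): print(u,unp(s,u,117,.11).round(4))
E
python3 d.py
```

```text
[[177, 149, 181], [178, 149, 175], [179, 137, 138], [179, 140, 140], [128, 101, 124], [110, 146, 202], [116, 109, 119], [114, 118, 127], [115, 120, 128], [115, 117, 126], [115, 119, 126], [125, 26, 107], [17, 14, 169], [17, 14, 169], [15, 25, 141], [113, 138, 133], [113, 134, 133], [113, 137, 134], [110, 160, 187], [110, 163, 182], [12, 135, 117], [12, 142, 113], [12, 143, 114], [11, 143, 112]]
[([22, 6, 47, 49, 1111], array([45. , 31.2]))]
95 ........................................#####........####.................................
99 ........................................#####........####.................................
103 ......................................#######.........##############......................
107 ......................###################.............##############......................
111 ......................####################............##############......................
115 ......................####################............##############......................
119 .......................###################.............##############.....................
123 .......................####################............##############.....................
127 .......................####################............##############.....................
131 .......................#########.........###########..#####...............................
135 ...........................................#####........###...............................
139 ...........................................##.............................................
[0.50552099 0.36567036 0.107     ] [0.54136751 0.36892966 0.107     ] [0.52344425 0.36730001 0.107     ] 5.195261957549657
292 [0.5438 0.3669 0.11  ]
299 [0.5375 0.3669 0.11  ]
329 [0.5102 0.367  0.11  ]
339 [0.5011 0.367  0.11  ]
```

```bash
python3 - <<'E'
from h import *
delta(np.array([.5215,.3675,.102]),R.from_euler('xyz',[180,0,-85.5],degrees=True))
E
```

```text
turn [ 0.07  0.06 -4.51] shift after turn cm [ 6.8   0.42 14.76] world [0.5215 0.3675 0.102 ] rpy [-180.     0.   -85.5]
```

play_rows:
  plan:
    - [0,0,0,0,0,-4.6]
    - [2.3,0.14,0,0,0,0]
    - [2.3,0.14,0,0,0,0]
    - [2.2,0.14,0,0,0,0]
    - [0,0,2.5,0,0,0]
    - [0,0,2.5,0,0,0]
    - [0,0,2.5,0,0,0]
    - [0,0,1.7,0,0,0]
    - [0,0,0,0,0,0]
    - [0,0,0,0,0,0]

```text
clock: 20.97
tool_pos: [0.5216, 0.3673, 0.1569]
orientation: [179.9, -0.0, -85.4]
force: [0.4, 0.4, 0.2]
opening: 0.0875
gripper_force: 0.0
```

```bash
python3 - <<'E'
from h import *
o=get_obs(); print(o["tool_pos"],o["orientation"])
s=snap("wrist"); f=s["frame"][:,:,::-1].copy(); cv2.imwrite("w6.png",f); print(s["position"],s["attitude"])
spots("wrist",["clip","clip_plates","clip_lips"],2)
T=R.from_euler('xyz',o["orientation"],degrees=True)
print("tcp axis px",[proj(s,o["tool_pos"]+T.apply([0,0,z])).round(1) for z in (0.06,.08)], proj(s,[.5215,.3675,.11]))
h=cv2.cvtColor(f,cv2.COLOR_BGR2HSV); m=cv2.inRange(h,(98,90,25),(128,255,255))[120:280,230:420]
for r in range(0,160,5): print(r+120,''.join('#' if v else '.' for v in m[r][::2]))
E
```

```text
[0.52157201 0.36729275 0.15688819] [ 1.79857929e+02 -3.65045987e-02 -8.53960813e+01]
[0.52846842 0.29511919 0.29645604] [ 1.64593961e+02 -1.27100217e-01 -1.75421749e+02]
wrist clip [([0.5207, 0.37, 0.0754], 0.69)]
wrist clip_plates [([0.5206, 0.3691, 0.1041], 0.95), ([0.5796, 0.3345, 0.0089], 0.51)]
wrist clip_lips [([0.5197, 0.3709, 0.0383], 0.57)]
tcp axis px [array([318.4, 218.4]), array([318.3, 209.6])] [318.36576833 225.46657449]
120 ...............................................................................................
125 ...............................................................................................
130 ...............................................................................................
135 ...............................................................................................
140 ...............................................................................................
145 ...............................................................................................
150 .........................................................
[... 1838 characters left out ...]

245 ........................................................#......................................
250 ...............................................................................................
255 ...............................................................................................
260 ...............................................................................................
265 ...............................................................................................
270 ...............................................................................................
275 ...............................................................................................
```

Fingers straddle the plates: plate columns 286 to 348, against a tool axis at column 318. I descend and pinch.

play_rows:
  plan:
    - [-0.15,0,1.5,0,0,0]
    - [0,0,1.5,0,0,0]
    - [0,0,1.5,0,0,0]
    - [0,0,1,0,0,0]
    - [0,0,0,0,0,0]
    - [0,0,0,0,0,0]

```text
clock: 21.67
tool_pos: [0.5218, 0.3692, 0.1023]
orientation: [179.9, 0.0, -85.4]
force: [-0.4, -0.3, 0.6]
opening: 0.088
gripper_force: 0.0
```

play_rows:
  plan:
    - [0,0,0,0,0,0]
    - [0,0,0,0,0,0]
    - [0,0,0,0,0,0]
    - [0,0,0,0,0,0]
    - [0,0,0,0,0,0]
    - [0,0,0,0,0,0]
    - [0,0,0,0,0,0]
    - [0,0,0,0,0,0]
    - [0,0,0,0,0,0]
    - [0,0,0,0,0,0]
  grip: 0

```text
clock: 22.5
tool_pos: [0.5216, 0.369, 0.1017]
orientation: [179.9, 0.0, -85.4]
force: [0.2, 0.2, 0.1]
opening: 0.0265
gripper_force: 7.1
```

play_rows:
  plan:
    - [0,0,0,0,0,0]
    - [0,0,0,0,0,0]
    - [0,0,0,0,0,0]
    - [0,0,0,0,0,0]
    - [0,0,0,0,0,0]
    - [0,0,0,0,0,0]

```text
clock: 23.0
tool_pos: [0.5217, 0.3691, 0.1018]
orientation: [179.9, 0.0, -85.4]
force: [0.5, -0.0, -1.2]
opening: 0.0169
gripper_force: 30.0
```

Fully squeezed. Lift.

play_rows:
  plan:
    - [0,0,-0.4,0,0,0]
    - [0,0,-0.8,0,0,0]
    - [0,0,-1.2,0,0,0]
    - [0,0,-1.5,0,0,0]
    - [0,0,-1.5,0,0,0]
    - [0,0,-1.5,0,0,0]
    - [0,0,-1.5,0,0,0]
    - [0,0,-1.5,0,0,0]
    - [0,0,-1.5,0,0,0]
    - [0,0,-1.5,0,0,0]
    - [0,0,-0.8,0,0,0]
    - [0,0,0,0,0,0]
    - [0,0,0,0,0,0]
    - [0,0,0,0,0,0]
    - [0,0,0,0,0,0]

```text
clock: 24.25
tool_pos: [0.5215, 0.3687, 0.2378]
orientation: [179.8, -0.0, -85.4]
force: [0.5, -0.7, 0.0]
opening: 0.0166
gripper_force: 30.0
```

```bash
python3 - <<'E'
from h import *
o=get_obs(); print(o["tool_pos"],o["orientation"],o["opening"],o["gripper_force"],o["force"])
T=R.from_euler('xyz',o["orientation"],degrees=True)
for c in ("scene","side","wrist"):
    s=snap(c); f=s["frame"][:,:,::-1].copy(); cv2.imwrite(c+"7.png",f)
    for n in ("clip","clip_lips","clip_plates"):
        for d in spot_point(c,n)[:2]: print(c,n,round(d["score"],2),"tool mm",(1000*T.inv().apply(np.array(d["position"])-o["tool_pos"])).round(1))
delta(np.array([.42,.37,.25]),R.from_euler('xyz',[180,0,-92.5],degrees=True))
E
```

```text
[0.52152656 0.36868122 0.23783268] [ 1.79818478e+02 -3.67656322e-02 -8.54124604e+01] 0.016621178456607284 29.974603056907654 [ 0.45060291 -0.67441673  0.02532036]
scene clip 0.64 tool mm [-0.9 -0.2 36.1]
scene clip 0.41 tool mm [661.2  82.3 233.4]
scene clip_lips 0.63 tool mm [ 3.9 -0.2 75. ]
scene clip_lips 0.57 tool mm [ 41.1 -57.2 231.6]
side clip 0.93 tool mm [ 1.7  1.8 32.2]
side clip_lips 0.76 tool mm [-5.2 -1.4 68.8]
side clip_plates 0.69 tool mm [ 2.4 -4.4  4.5]
wrist clip 0.76 tool mm [ 0.3  0.5 32.5]
wrist clip_plates 0.84 tool mm [ 1.6 -0.1  2.9]
turn [0.11 0.02 7.09] shift after turn cm [ 0.35 10.19 -1.11] world [0.42 0.37 0.25] rpy [180.    0.  -92.5]
```

Clip held squeezed, pin about 32 mm ahead of the TCP. I carry it in front of the fan to the stand.

play_rows:
  plan:
    - [0,0,0,0,0,3.5]
    - [0,0,0,0,0,3.6]
    - [0.1,1.5,-0.3,0,0,0]
    - [0.1,2.5,-0.3,0,0,0]
    - [0.1,2.5,-0.3,0,0,0]
    - [0,2.5,-0.3,0,0,0]
    - [1,1.2,0,0,0,0]
    - [2,0,0,0,0,0]
    - [3,0,0,0,0,0]
    - [3,0,0,0,0,0]
    - [3,0,0,0,0,0]
    - [3,0,0,0,0,0]
    - [3,0,0,0,0,0]
    - [3,0,0,0,0,0]
    - [3,0,0,0,0,0]
    - [3,0,0,0,0,0]
    - [3,0,0,0,0,0]
    - [3,0,0,0,0,0]

```text
clock: 26.35
tool_pos: [0.4047, 0.0395, 0.2514]
orientation: [179.9, 0.1, -92.4]
force: [0.4, 0.1, -1.2]
opening: 0.0165
gripper_force: 30.0
```

play_rows:
  plan:
    - [3,0,0,0,0,0]
    - [3,0,0,0,0,0]
    - [3,0,0,0,0,0]
    - [3,0,0,0,0,0]
    - [3,0,0,0,0,0]
    - [3,0,0,0,0,0]
    - [3,0,0,0,0,0]
    - [3,0,0,0,0,0]
    - [3,0,0,0,0,0]
    - [3,0,0,0,0,0]
    - [2,0,0,0,0,0]
    - [1,0,0,0,0,0]
    - [0,0,0,0,0,0]

```text
clock: 27.43
tool_pos: [0.3906, -0.2901, 0.2508]
orientation: [179.9, 0.0, -92.6]
force: [0.6, -0.0, -0.6]
opening: 0.0164
gripper_force: 30.0
```

```bash
python3 - <<'E'
from h import *
o=get_obs(); print(o["tool_pos"],o["orientation"],o["opening"],o["gripper_force"],o["joint_pos"].round(1))
Rt=R.from_euler('ZY',[-2.5,5],degrees=True)*R.from_euler('xyz',[180,0,-90],degrees=True)
print(Rt.apply([0,0,1]))
delta(np.array([.5185,-.296,.1115])-Rt.apply([0,0,.0535+.055]),Rt)
E
```

```text
[ 0.39058392 -0.29007672  0.2507786 ] [ 1.79867406e+02  6.99057810e-03 -9.25934015e+01] 0.016390315479445146 29.974176585674286 [-13.4   2.4 -21.8   0.  -65.9  10.8]
[-0.08707279  0.00380168 -0.9961947 ]
turn [-4.87  0.01 -0.09] shift after turn cm [  0.03 -13.97   1.91] world [ 0.5279 -0.2964  0.2196] rpy [175.    0.  -92.5]
```

play_rows:
  plan:
    - [0,0,0,-4.9,0,0]
    - [0,-2,0.3,0,0,0]
    - [0,-2.4,0.3,0,0,0]
    - [0,-2.4,0.3,0,0,0]
    - [0,-2.4,0.3,0,0,0]
    - [0,-2.4,0.3,0,0,0]
    - [0,-2.37,0.4,0,0,0]
    - [0,0,0,0,0,0]
    - [0,0,0,0,0,0]
    - [0,0,0,0,0,0]

```text
clock: 28.27
tool_pos: [0.5281, -0.2938, 0.2199]
orientation: [175.0, 0.0, -92.4]
force: [-0.5, 0.2, -0.9]
opening: 0.0165
gripper_force: 30.0
```

```bash
cat > e.py <<'E'
from h import *
import sys
o=get_obs(); print(o["tool_pos"],o["orientation"],o["force"])
T=R.from_euler('xyz',o["orientation"],degrees=True); top=np.array([.5185,-.296,.1115])
print("top in tool mm",(1000*T.inv().apply(top-o["tool_pos"])).round(1))
for c in ("wrist","scene","side"):
    s=snap(c); cv2.imwrite(c+"8.png",s["frame"][:,:,::-1])
    if c=="wrist": w=s; print(s["position"],s["attitude"],"proj",proj(s,top).round(1))
    for n in ("clip","clip_lips","clip_plates","card_a_top","card_b_top"):
        for d in spot_point(c,n)[:2]:
            q=(1000*T.inv().apply(np.array(d["position"])-o["tool_pos"])).round(1)
            if abs(q).max()<150: print(c,n,round(d["score"],2),"tool mm",q)
f=w["frame"][:,:,::-1]; h=cv2.cvtColor(f,cv2.COLOR_BGR2HSV)
ch=lambda p:'B' if 98<=p[0]<=128 and p[1]>90 else 'R' if (p[0]<8 or p[0]>172) and p[1]>130 and p[2]>60 else 'G' if 50<p[0]<95 and p[1]>80 else 'W' if p[1]<45 and p[2]>190 else 'g' if p[1]<45 and p[2]>110 else 'k' if p[2]<60 else '.'
u,v=proj(w,top).round().astype(int)
for r in range(max(0,v-72),min(400,v+60),4): print(r,''.join(ch(p) for p in h[r,u-50:u+50]))
E
python3 e.py
```

```text
[ 0.52807442 -0.29381335  0.21986139] [ 1.74960175e+02  2.28657629e-02 -9.24394129e+01] [-0.50472823  0.2148186  -0.92593206]
top in tool mm [ 2.600e+00 -1.000e-01  1.088e+02]
[ 0.53798986 -0.36686293  0.35885732] [164.52957786  -5.01613876 177.53250074] proj [318.2 196.1]
wrist clip 0.78 tool mm [ 0.3  0.7 30.5]
wrist clip_plates 0.78 tool mm [ 0.7 -3.1  3.9]
wrist card_a_top 0.78 tool mm [  3.    1.5 109.5]
wrist card_b_top 0.9 tool mm [  3.6  -2.2 112.1]
scene clip 0.54 tool mm [-1.3  1.3 32.8]
scene clip_lips 0.46 tool mm [ 2.8  0.4 71.8]
scene clip_lips 0.4 tool mm [ -2.2   0.5 112.1]
scene clip_plates 0.73 tool mm [-2.1  2.2  5.6]
scene card_a_top 0.56 tool mm [  1.5   0.  104.8]
scene card_b_top 0.61 tool mm [ -0.6  -0.3 115.4]
side clip 0.65 tool mm [ 5.7  0.9 34.7]
side clip_lips 0.56 tool mm [ 1.1 -1.1 69.1]
side clip_plates 0.45 tool mm [ 2.8 -4.5  6. ]
side card_a_top 0.43 tool mm [  1.4  -0.5 109.2]
124 ....................................................................................................
128 .................................................................
[... 2590 characters left out ...]
kk.BBBBBBBB.gggggggggggggggg.BBBBBBBBkkk.gggggggggggggggggkkkkkkkkkkkk
232 kkkkkkkkkkk.ggggggggggggggggkkkkBBBBBBBBB.gggggggggggggggg.BBBBBBBB.kkk.ggggggggggggggggkkkkkkkkkkkk
236 kkkkkkkkkkk.gggggggggggggggkkkkBBBBBBBBBB.gggggggggggggggg.BBBBBBBBB.kkk.gggggggggggggg.kkkkkkkkkkkk
240 kkkkkkkkkkk.gggggggggggggg.kkkBBBBBBBBBBB.ggggggggggggggggBBBBBBBBBBBkkkk.ggggggggggggg.kkkkkkkkkkkk
244 kkkkkkk......gggggggggggg.kkkkBBBBBBBBBBB.ggggggggggggggggBBBBBBBBBBBkkkk.gggggggggggg.......kkkkkkk
248 ..kkkk........gggggggggggkkkkkBBBBBBBBBBBBB..ggggggggg...BBBBBBBBBBBBkkkkk.gggggggggg.........kkkk..
252 ..kkk..........gggggggggkkkkkkk.BBBBBBBBBBBBBBBBBBBBBBBBBBBBBBBBBBBBkkkkkkk.ggggggggg.........kkkkkk
```

Jaws bracket the pair: jaw columns 25 to 74 in the map, cards 46 to 55. I correct 0.7 mm in x and 2.6 mm along y, then descend most of the way.

play_rows:
  plan:
    - [0.26,0.07,0,0,0,0]
    - [0,0,0.8,0,0,0]
    - [0,0,0.8,0,0,0]
    - [0,0,0.8,0,0,0]
    - [0,0,0.6,0,0,0]
    - [0,0,0,0,0,0]
    - [0,0,0,0,0,0]

```text
clock: 29.75
tool_pos: [0.5247, -0.2973, 0.1893]
orientation: [174.9, 0.0, -92.5]
force: [-0.4, -0.4, -0.2]
opening: 0.0167
gripper_force: 30.0
```

```bash
python3 e.py
```

```text
[ 0.52469177 -0.29728219  0.1893168 ] [ 1.74916099e+02  1.80034437e-02 -9.25029564e+01] [-0.40879957 -0.36947516 -0.212141  ]
top in tool mm [-1.  -0.7 78.1]
[ 0.53463672 -0.3703365   0.32829331] [164.53493001  -5.06462184 177.469217  ] proj [317.5 211.4]
wrist clip 0.74 tool mm [ 1.3  0.2 32.1]
wrist clip_plates 0.93 tool mm [0.6 3.8 1.7]
wrist card_a_top 0.56 tool mm [-2.9 -0.3 75.4]
wrist card_b_top 0.89 tool mm [ 0.7 -1.9 80.1]
scene clip 0.45 tool mm [-1.3  1.9 33.2]
scene clip_lips 0.49 tool mm [ 4.7  1.8 71.2]
scene clip_plates 0.76 tool mm [ 1.6 -0.3  3.1]
scene card_a_top 0.42 tool mm [ 1.  -1.5 75.6]
side clip 0.57 tool mm [ 3.2 -0.2 33. ]
side clip 0.42 tool mm [-2.2 -1.4  5.3]
side clip_lips 0.54 tool mm [-0.1  0.3 70.6]
side clip_plates 0.59 tool mm [-0.9 -2.7  4.4]
side card_a_top 0.41 tool mm [-2.2 -2.1 76.3]
side card_b_top 0.57 tool mm [ 0.8  4.9 78. ]
139 ....................................................................................................
143 ....................................................................................................
147 ....
[... 2546 characters left out ...]
kBBBBBBBBBBB.ggggggggggggggggBBBBBBBBBBBkkkk.ggggggggggggg......kkkkkk
247 kkkkkkk........gggggggggggkkkkkBBBBBBBBBBB...ggggggggggggg..BBBBBBBBBBkkkkk.ggggggggggg.......kkkkkk
251 ...kkk..........ggggggggg.kkkkkk.BBBBBBBBBBBBBBBBB..BBBBBBBBBBBBBBBBBkkkkkkk.ggggggggg.........kkkkk
255 ...kkk..........................................................................................kkk.
259 ...kk...........................................................................................kkk.
263 ....k...........................................................................................kkk.
267 kkkkk............................................................................................kk.
```

play_rows:
  plan:
    - [-0.05,0.06,0.4,0,0,0]
    - [0,0,0.4,0,0,0]
    - [0,0,0.4,0,0,0]
    - [0,0,0.4,0,0,0]
    - [0,0,0.4,0,0,0]
    - [0,0,0.3,0,0,0]
    - [0,0,0,0,0,0]
    - [0,0,0,0,0,0]

```text
clock: 31.32
tool_pos: [0.5223, -0.2967, 0.1669]
orientation: [175.0, 0.0, -92.5]
force: [1.0, 0.2, -0.3]
opening: 0.0167
gripper_force: 30.0
```

```bash
python3 e.py
```

```text
[ 0.52232323 -0.29673887  0.16689821] [ 1.74965056e+02  1.30488451e-02 -9.25090043e+01] [ 0.97815855  0.18212564 -0.34852806]
top in tool mm [-0.6 -1.  55.5]
[ 0.53215874 -0.36975375  0.30589459] [164.5408382   -5.01505371 177.46685929] proj [317.  221.2]
wrist clip 0.66 tool mm [-0.6 -1.1 30.8]
wrist clip_plates 0.67 tool mm [1.6 2.  4.6]
scene clip 0.45 tool mm [-1.2  0.4 32.4]
scene clip 0.33 tool mm [-3.1  1.7 62.1]
scene clip_lips 0.57 tool mm [ 3.1  1.3 70.1]
scene clip_plates 0.65 tool mm [-1.3  0.1  7.1]
scene card_a_top 0.59 tool mm [-1.3 -3.2 55.5]
scene card_b_top 0.5 tool mm [-2.9  0.3 57.2]
side clip 0.71 tool mm [ 3.5  1.1 34.8]
side clip_lips 0.75 tool mm [-1.2  1.9 58.1]
side clip_lips 0.68 tool mm [-1.2 -0.6 68.2]
side clip_plates 0.46 tool mm [ 1.4 -1.7  4.1]
side card_a_top 0.43 tool mm [-1.6  0.2 53.2]
side card_b_top 0.58 tool mm [-2.5  2.  58.3]
149 ....................................................................................................
153 ....................................................................................................
157 ......
[... 2544 characters left out ...]
kk.BBBBBBBBBBBBBBBBBBBBBBBBBBBBBBBBBBB.kkkkkkk..gggggggg.........kkkkk
257 ...kkk..........................................................................................kkkk
261 ...kk...........................................................................................kkkk
265 kkkkk...........................................................................................kkkk
269 kkkkk............................................................................................kkk
273 kkkkk............................................................................................kkk
277 kkkkk............................................................................................kkk
```

The tops sit about 23 mm below the pin, centred within 1 mm, and the force reading is near zero. Handing in.

```bash
python3 -c "
from plant import *
print(close_job())"
```

```text
the job is handed in; nothing more can be done
None
```

I've handed the job in; it gave no verdict. By my last measurements the red card leans flush against the green one, and the clip is held squeezed open over both. The cards' tops are about 23 mm below the clip's pin and within 1 mm of mid-gape, with no contact force above noise.

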